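# Load the carton with turned feet and roll it into the shelf bay

## Task

Put every round turned foot from the compartment tray into the open carton while it still stands out on the roller track, leaving the square blanks where they are in the tray. Then, with the stop arm swung clear, push the carton along the rollers fully home against the back stop of the bay, never lifting it off the rollers, and swing the stop arm fully shut across the track behind it. Leave the mallet, the wax tin and the gouge alone.

Things in the scene. Friction and masses are not known exactly. Their poses are not given: they have to be found in the camera images.
- track: Fixed roller track, 740 mm along its own y by 199 mm over its two aluminium rails; +y runs towards the bay. Origin: middle of the track, on the bench. Free-turning rollers (axles along x), tops 50 mm above the bench; a carton stays where it is left. Rails (inner faces x = +-86 mm, tops 65 mm high) guide the carton.
- bay_stop (a point): Middle of the rubber bumper's face on the bay's back stop, 85 mm above the bench, at x = 0, y = 344 mm of the track; axes as the track's. The bay: two plywood cheeks, y = 110 to 365 mm, outer faces x = +-112 mm, 134 mm high. A carton fully home has its leading end against this face, its middle 120 mm short of it.
- gate (a joint): Swing stop arm at the bay's mouth, turning level about an upright pivot outside the near (-x) rail. 0 = shut (arm along the track's +x, across the carton's way); grows as it swings away from the bay; 1.57 = along the rail, pointing to -y, clear of the carton; stops at 0 and 1.70 rad. Stiff (0.1 N m), stays where left. Bar 12 mm wide, 106 mm long, 75 to 93 mm above the bench.
- gate_knob (a point): On the axis of the upright round black knob near the stop arm's free end, 120 mm above the bench; knob 18 mm diameter, from 93 to 135 mm above the bench, 95 mm from the pivot.
- gate_hinge (a point): On the stop arm's pivot axis, 120 mm above the bench: 118 mm to the -x side of the track's middle line, at y = 85 mm of the track, on a 32 x 30 mm bracket, boss 22 mm diameter, 101 mm high. Upstream of it a flat wooden ledge (track x = -99 to -131 mm, y = -365 to 70 mm, top 65 mm above the bench) runs along the near rail.
- carton: Open-topped cardboard carton, 160 mm (x) by 240 mm (y, along the track) by 70 mm high, walls and floor 5 mm, 0.24 to 0.39 kg empty. Origin: middle of its underside. It stands on the rollers at the end away from the bay (rim 120 mm above the bench), +y towards the bay.
- tray: Fixed low wooden compartment tray on a stand, between robot and track, 582 mm along its y by 100 mm in x. Origin: under its middle, on the bench. Floor 56 mm above the bench; outer walls and dividers 6 mm thick, only 12 mm high above the floor; 8 compartments in one row along y, their middles 72 mm apart from y = -252 to 252 mm.
- foot_1: Turned wooden bun foot (round), pale wood, 36 mm tall, 40 g: 31 mm diameter foot, 40 mm diameter straight waistband from 13 to 27 mm up, 22 mm neck on top. Origin: centre of its underside, z up through its top. Starts standing in one of the tray's compartments; 4 to 6 of the six feet are present.
- foot_2: Turned wooden bun foot (round), pale wood, 36 mm tall, 40 g: 31 mm diameter foot, 40 mm diameter straight waistband from 13 to 27 mm up, 22 mm neck on top. Origin: centre of its underside, z up through its top. Starts standing in one of the tray's compartments; 4 to 6 of the six feet are present.
- foot_3: Turned wooden bun foot (round), pale wood, 36 mm tall, 40 g: 31 mm diameter foot, 40 mm diameter straight waistband from 13 to 27 mm up, 22 mm neck on top. Origin: centre of its underside, z up through its top. Starts standing in one of the tray's compartments; 4 to 6 of the six feet are present.
- foot_4: Turned wooden bun foot (round), pale wood, 36 mm tall, 40 g: 31 mm diameter foot, 40 mm diameter straight waistband from 13 to 27 mm up, 22 mm neck on top. Origin: centre of its underside, z up through its top. Starts standing in one of the tray's compartments; 4 to 6 of the six feet are present.
- foot_5: Turned wooden bun foot (round), pale wood, 36 mm tall, 40 g: 31 mm diameter foot, 40 mm diameter straight waistband from 13 to 27 mm up, 22 mm neck on top. Origin: centre of its underside, z up through its top. Starts standing in one of the tray's compartments; 4 to 6 of the six feet are present.
- foot_6: Turned wooden bun foot (round), pale wood, 36 mm tall, 40 g: 31 mm diameter foot, 40 mm diameter straight waistband from 13 to 27 mm up, 22 mm neck on top. Origin: centre of its underside, z up through its top. Starts standing in one of the tray's compartments; 4 to 6 of the six feet are present.
- blank_1: Plain square uncut blank of the same pale wood, 42 x 42 x 38 mm, 50 g. Origin: centre of its underside. Stands in a compartment of the tray; stays there.
- blank_2: Plain square uncut blank of the same pale wood, 42 x 42 x 38 mm, 50 g. Origin: centre of its underside. Stands in a compartment of the tray; stays there.
- mallet: Carver's mallet standing on its head at the left end of the tray, 104 mm diameter, 236 mm tall; origin centre of its underside. Bystander.
- wax_tin: Round tin of wax, 74 mm diameter, 62 mm tall, beyond the track; origin centre of its underside. Bystander.
- gouge: Carving gouge lying on the bench beyond the track, about 245 mm long; origin near the ferrule in the middle, underside. Bystander.
Mind the look-alikes: they are no part of the job. Leave any red look-alike of the foot_1 alone.

How it is judged:
By the outcome, as a careful person would: the job done as asked, in the order asked, and still so for the second after the job is handed in, with the robot touching nothing.
Of foot_1, foot_2, foot_3, foot_4, foot_5, foot_6 only 4 to 6 are there at a start; the rules pass over those that are not, and their reading is None.
At some moment in a run one of foot_1, foot_2, foot_3, foot_4, foot_5, foot_6 may be knocked a few centimetres aside while the robot is not near it.
Once in a run the grip may slacken for a moment while it holds something.
It also fails if it takes over 208 s, if anything falls off the work surface, if the arm or the gripper's body presses on something with over 40 N, if the wrist force passes 120 N, or if a joint passes its speed limit or range.

## Robot

A 7-joint arm with a two-finger parallel gripper is mounted at the origin on the work surface. World frame = base frame: x ahead of the robot, y to its left, z up, the work surface at z = 0. Lengths are in m, angles in rad, forces in N, time in s.
With the tool pointing down it reaches from about 0.425 to 0.925 m from the base axis. Payload 6.8 kg.
Tool frame: the origin (TCP) lies midway between the tips of the shut fingers; the grasp point (between the pads) lies 19 mm behind it; z points along the fingers, y is the line along which they close (so a half turn about z gives the same grasp; the last joint's range is limited). The gripper opens to 85 mm and grips with 20 to 120 N. Pads are 22 mm wide; open, the fingers measure 114 mm over their backs; the gripper's body (76 mm by 85 mm) begins 54 mm behind the grasp point. The pads swing forward as they close: fully open they stand 13 mm farther back than shut.
Start: joints at [1.159, 0.477, 0.022, 1.555, -0.011, 1.109, -0.083], TCP at [0.202, -0.644, 0.231] pointing down, gripper open.
Joint ranges: [-2.96, 2.96], [-0.34, 2.1], [-1.41, 1.46], [0.24, 2.44], [-1.37, 4.51], [0.17, 1.92], [-2.96, 2.96]. Speed limits (rad/s): [2.39, 2.39, 3.14, 3.14, 3.14, 3.14, 3.14].

## Interface

Orientations are given as a rotation vector (axis times angle).
In Python, from bench import status, vision, r gives the robot as it stands. The module is installed in compiled form; this text tells all that it offers.
- The arm moves only by the shell command python3 -m handwheel 'ROWS' [OPENING] [FORCE]. ROWS is JSON, a list of rows, each an object with "dp": the shift along the tool's x, y, z in m, a list of three; "delta_rot": the turn, a rotation vector about the tool's x, y, z in rad, a list of three. In form: [{"dp": [x, y, z], "delta_rot": [rx, ry, rz]}, ...]. A call has 1 to 12 rows; each row is the pose to reach, as a shift and turn from the pose commanded when the call began, along the tool's axes at that moment; what a row does not reach only later rows make up. A row lasts 1/8 s, in which the tool goes at most 62.5 mm and 10.7 degrees, less where a joint would pass 70% of its speed; a pose out of reach is approached as far as the arm can. A call with a gripper value outside its range is refused whole. OPENING is the opening, from 0 (shut) to 1 (fully open), set as the call begins (- or left out, the last holds). The fingers move at their own pace and stop on an object; FORCE is the grip in N (left out, the last holds). Time passes only in rows, so rows that repeat a pose let the fingers close. It gives the time, the measured TCP pose, the force, the opening and the grip force at its end, in the units of the state.
- status.get_obs(): the state, without advancing time (a new reading comes with each control period).
- vision.grab_frame(name): name is "side" or "top"; returns a dict with "img" (400x640x3 uint8, blue, green, red), "fovy" (degrees; the focal length in pixels is half the picture's height over the tangent of half this angle, whatever the lens; pixels are square), "cx", "cy" (the principal point, pixels), "world_from_camera" (4x4, takes a point from camera to world coordinates). Camera axes: x right, y up, looking along -z (the intrinsics and any distortion apply to the point x, -y, -z); pixel columns grow to the right and rows downward; lengths in m; the calibration is good to about 2 mm. A picture is of the moment at which its call begins. There is no depth.
- r.hand_in(): hands the job in; it is judged then, once.
The state is a dict: "clock": time; "joints": joint angles; "qvel": joint speeds; "tau": joint torques, N m; "tcp_pos": TCP position; "orientation": TCP orientation; "contact_force": force on the tool from outside, world axes, zero at the start; "moment": the same for the moment, N m; "grip_width": finger opening in m; "gripper_force": force on a finger pad.
Only numpy, scipy, OpenCV 4.12 (cv2) and the standard library are available. Lean on these libraries where they do the work, as an engineer would, in place of code of your own. Each camera call takes 0.05 s, during which the arm holds its last target. There are 200 camera calls.

## Working session

There is one attempt and no reset: what is moved stays moved. The work goes in short steps, Python scripts to look and compute and a shell command to move; the robot and the scene stay as the last step left them, time stands still between calls to the robot, and variables do not carry over. Pictures are saved under pics/ and viewed, at most 14 in all, crops included, and the job is handed in when it is done.

```bash
mkdir -p pics; python3 - <<'E'
from bench import status, vision, r
import cv2
o=status.get_obs(); print({k:(v if not hasattr(v,'round') else v.round(4) if not isinstance(v,float) else v) for k,v in o.items()})
for n in("top","side"):
    f=vision.grab_frame(n); cv2.imwrite(f"pics/{n}0.png",f["img"])
    print(n,f["fovy"],f["cx"],f["cy"],f["world_from_camera"], [k for k in f])
E
```

```text
{'clock': 0.0, 'joints': array([ 1.1589,  0.4778,  0.0223,  1.5565, -0.0115,  1.1093, -0.0831]), 'qvel': array([ 0.    , -0.0008,  0.0013,  0.0005,  0.0004,  0.0002, -0.0005]), 'tau': array([ 1.00000e-04, -5.96452e+01,  1.60810e+00, -2.81201e+01,
        1.24000e-02,  9.40000e-03,  0.00000e+00]), 'tcp_pos': array([ 0.2017, -0.6435,  0.2303]), 'orientation': array([-3.1036e+00, -4.7510e-01,  6.0000e-04]), 'contact_force': array([-0.1343,  0.4189, -0.5743]), 'moment': array([-0.0148, -0.0685, -0.0083]), 'gripper_force': 0.0, 'grip_width': 0.08534386192298793}
top 55.25545529561009 319.9765550245263 203.96016169662894 [[-0.00163603  0.99335277 -0.11509824  0.396442  ]
 [-0.99958355  0.00169159  0.02880754  0.11564964]
 [ 0.02881075  0.11509744  0.99293631  1.20920139]
 [ 0.          0.          0.          1.        ]] ['img', 'fovy', 'cx', 'cy', 'world_from_camera']
side 53.63470030670456 316.46586768923845 197.25363134285712 [[ 0.97202163  0.16619863 -0.16598783  0.34947303]
 [-0.2345546   0.648947   -0.72377616 -0.66580014]
 [-0.0125733   0.74245929  0.66977318  0.81378285]
 [ 0.          0.          0.          1.        ]] ['img', 'fovy', 'cx', 'cy', 'world_from_camera']
```

View images.

View pics/top0.png

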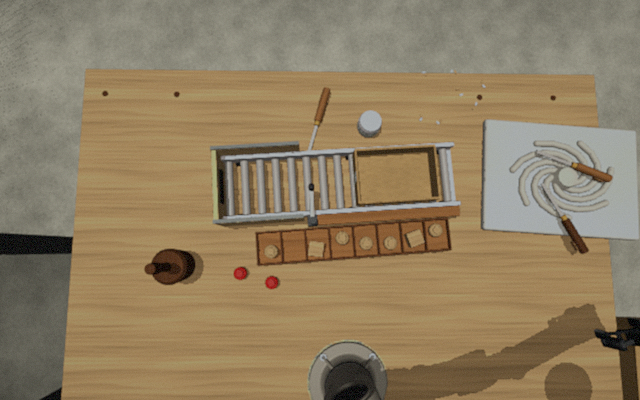

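View pics/side0.png

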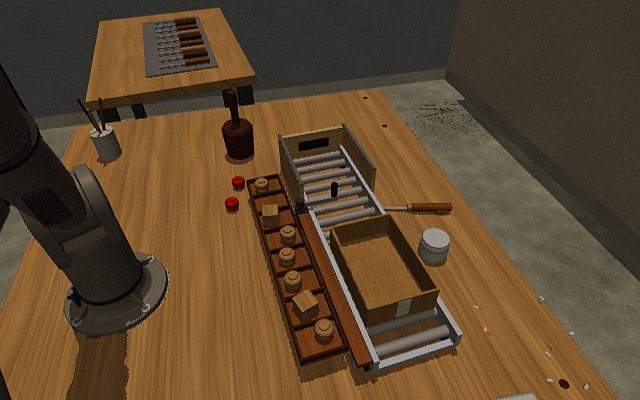

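```bash
cat > h.py <<'E'
import numpy as np, cv2
from bench import status, vision, r
def ray(f,u,v):
    fl=200/np.tan(np.radians(f["fovy"])/2); T=f["world_from_camera"]
    d=T[:3,:3]@np.array([(u-f["cx"])/fl,-(v-f["cy"])/fl,-1]); return T[:3,3],d
def P(f,u,v,z):
    o,d=ray(f,u,v); return o+d*(z-o[2])/d[2]
def proj(f,p):
    fl=200/np.tan(np.radians(f["fovy"])/2); T=f["world_from_camera"]
    q=T[:3,:3].T@(np.asarray(p)-T[:3,3]); return np.array([f["cx"]-fl*q[0]/q[2],f["cy"]+fl*q[1]/q[2]])
def tri(fa,ua,fb,ub):
    (o1,d1),(o2,d2)=ray(fa,*ua),ray(fb,*ub)
    d1/=np.linalg.norm(d1);d2/=np.linalg.norm(d2)
    t=np.linalg.lstsq(np.c_[d1,-d2],o2-o1,rcond=None)[0]
    a,b=o1+t[0]*d1,o2+t[1]*d2; return (a+b)/2,np.linalg.norm(a-b)
def crop(f,x0,y0,x1,y1,s,name):
    cv2.imwrite("pics/"+name,cv2.resize(f["img"][y0:y1,x0:x1],None,fx=s,fy=s,interpolation=cv2.INTER_CUBIC))
E
python3 - <<'E'
from h import *
f=vision.grab_frame("top"); crop(f,205,135,465,275,3,"ctop.png")
f=vision.grab_frame("side"); crop(f,235,120,465,380,2.3,"cside.png")
E
```

```text
(no output)
```

View pics/ctop.png

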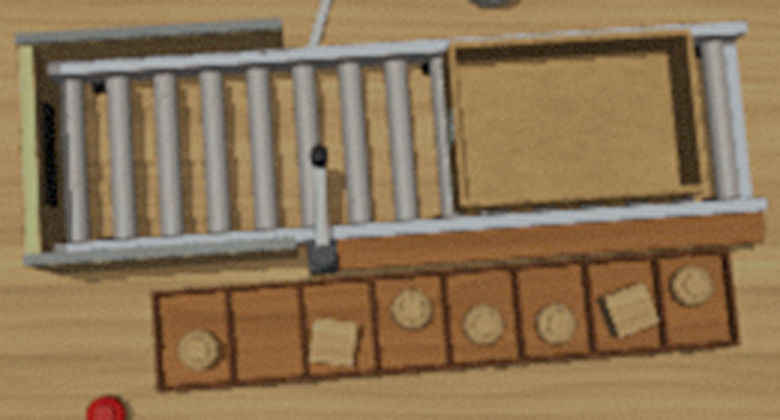

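View pics/cside.png

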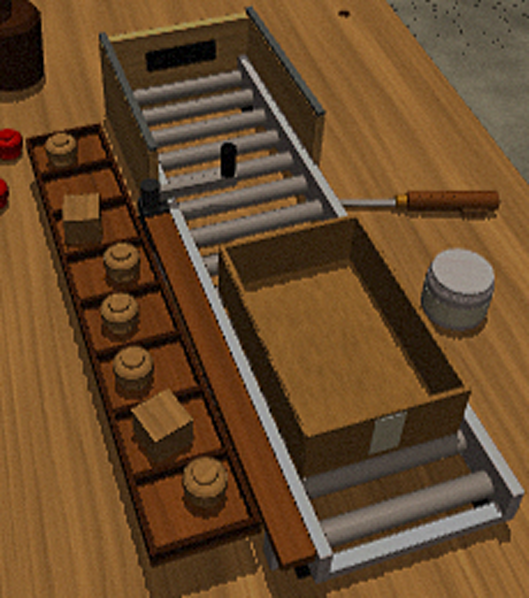

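```bash
python3 - <<'E'
from h import *
f=vision.grab_frame("top"); g=vision.grab_frame("side")
c=lambda u,v,z:P(f,205+(u+.5)/3-.5,135+(v+.5)/3-.5,z)
s=lambda u,v,z:P(g,235+(u+.5)/2.3-.5,120+(v+.5)/2.3-.5,z)
pr=lambda n,*a:print(n,*[x[:2].round(4) for x in a])
pr("tray",*[c(u,v,.068) for u,v in((153,293),(727,252),(738,343),(160,390))])
pr("tray side",*[s(u,v,.068) for u,v in((28,137),(99,124),(262,523),(155,557))])
pr("rail R ends near/far outer",c(766,205,.065),c(747,28,.065))
pr("bay corners",c(17,38,.134),c(28,265,.134),"" and 0 or c(283,24,.134))
pr("bay side",s(101,38,.134),s(246,10,.134),s(323,112,.134),s(155,165,.134))
pr("knob",c(319,155,.135)); pr("knob side",s(229,148,.135)); pr("hinge",c(323,255,.101),s(150,187,.101))
pr("carton rim",*[c(u,v,.12) for u,v in((447,40),(690,32),(705,195),(457,210))])
pr("carton rim side",*[s(u,v,.12) for u,v in((219,251),(354,219),(468,392),(304,436))])
# necks/feet
hsv=cv2.cvtColor(f["img"],cv2.COLOR_BGR2HSV)
for n,(u,v) in dict(A=(199,349),bl=(333,342),B=(411,308),C=(483,324),D=(556,324),bl2=(631,308),E=(692,285)).items():
    x,y=int(205+u/3),int(135+v/3); w=f["img"][y-9:y+10,x-9:x+10].astype(float)
    G=w[:,:,1]; m=(G>0.5*(np.percentile(G,95)+np.percentile(G,10))).astype(np.uint8)
    k,l,st,ce=cv2.connectedComponentsWithStats(m); i=1+np.argmax(st[1:,4]); cc=ce[i]
    p=P(f,x-9+cc[0],y-9+cc[1],.078); print(n,cc+[x-9,y-9],st[i,4],p.round(4),proj(g,p).round(1), "eye",c(u,v,.085)[:2].round(4))
for n,(u,v) in dict(A=(61,139),B=(121,253),C=(119,305),D=(132,360),E=(204,473)).items(): pr(n+" side neck",s(u,v,.092))
E
```

```text
tray [0.4436 0.2736] [ 0.4846 -0.3016] [ 0.3935 -0.309 ] [0.3488 0.2651]
tray side [0.3525 0.269 ] [0.446  0.2726] [ 0.4921 -0.3063] [ 0.3964 -0.3134]
rail R ends near/far outer [ 0.5327 -0.3447] [ 0.7171 -0.333 ]
bay corners [0.6835 0.3978] [0.467  0.3809] [0.6989 0.1447]
bay side [0.4705 0.3725] [0.6792 0.3909] [0.7043 0.1447] [0.4869 0.1   ]
knob [0.5714 0.1099]
knob side [0.5758 0.1068]
hinge [0.4789 0.1058] [0.4799 0.1008]
carton rim [ 0.6878 -0.0149] [ 0.6973 -0.2546] [ 0.5358 -0.2633] [ 0.5208 -0.0226]
carton rim side [ 0.5262 -0.0343] [ 0.6799 -0.0244] [ 0.698  -0.2573] [ 0.5406 -0.2644]
A [269.99236641 251.34351145] 131 [0.3876 0.2295 0.078 ] [260.  183.1] eye [0.3887 0.2259]
bl [315.47488584 248.46118721] 219 [0.3958 0.0963 0.078 ] [269.7 213.8] eye [0.3952 0.0958]
B [341.56521739 237.4173913 ] 115 [0.4281 0.0191 0.078 ] [286.9 232.3] eye [0.4282 0.0194]
C [365.53913043 242.60869565] 115 [ 0.4127 -0.0518  0.078 ] [285.9 254.6] eye [ 0.4125 -0.0511]
D [390.03508772 242.42105263] 114 [ 0.4132 -0.1246  0.078 ] [291.8 278.8] eye [ 0.4124 -0.123 ]
bl2 [415.16129032 237.70046083] 217 [ 0.4271 -0.2001  0.078 ] [304.9 305.8] eye [ 0.428  -0.1977]
E [435.60683761 229.60683761] 117 [ 0.4511 -0.2623  0.078 ] [323.1 329.3] eye [ 0.4506 -0.2591]
A side neck [0.392  0.2247]
B side neck [0.4293 0.0145]
C side neck [ 0.4141 -0.0571]
D side neck [ 0.4139 -0.1282]
E side neck [ 0.4519 -0.2619]
```

Top view (3× crop): round feet (neck + ring visible) at crop pixels (199,349), (411,308), (483,324), (556,324) and (692,285). The square blanks are at (333,342) and (631,308), and one compartment is empty. The red look-alikes lie outside the tray at (106,410). The side crop confirms five round feet. The gate is shut, with its knob at (319,155). Feet go first, because the opened gate's knob would crowd one of the grasps.

```bash
cat >> h.py <<'E'
from scipy.spatial.transform import Rotation as Ro
PSI=.062; O=np.array([.6026,.026])
def W(x,y): # track->world
    c,s=np.cos(PSI),np.sin(PSI); return O+np.array([c*x-s*y,s*x+c*y])
def TR(p):
    c,s=np.cos(PSI),np.sin(PSI); d=np.asarray(p)[:2]-O; return np.array([c*d[0]+s*d[1],-s*d[0]+c*d[1]])
def go(x,y,z,psi=PSI):
    o=status.get_obs(); R=Ro.from_rotvec(o["orientation"]); c,s=np.cos(psi),np.sin(psi)
    Rt=Ro.from_matrix(np.array([[-s,c,0],[c,s,0],[0,0,-1]]))
    print("dp",R.inv().apply(np.array([x,y,z])-o["tcp_pos"]).round(4),"rot",(R.inv()*Rt).as_rotvec().round(3))
def st():
    o=status.get_obs(); print(round(o["clock"],2),o["tcp_pos"].round(4),"track",TR(o["tcp_pos"]).round(4),"F",o["contact_force"].round(1),"w",round(o["grip_width"],4),"gf",round(o["gripper_force"],1))
E
python3 -c "
from h import *
go(.4513,-.262,.2)
for p in [(.390,.227),(.4285,.017),(.4132,-.0545),(.4133,-.1265),(.4513,-.262),(.6105,-.142)]: print(TR(p).round(4))"
```

```text
dp [ 0.3523 -0.2898  0.0311] rot [-1.000e-03 -0.000e+00 -1.329e+00]
[-0.1997  0.2138]
[-0.1743  0.0018]
[-0.194  -0.0686]
[-0.1984 -0.1405]
[-0.1689 -0.2781]
[-0.0025 -0.1682]
```

```bash
python3 -m handwheel '[{"dp":[0.04,-0.03,0],"delta_rot":[0,0,-0.15]},{"dp":[0.08,-0.065,0.01],"delta_rot":[0,0,-0.3]},{"dp":[0.12,-0.1,0.01],"delta_rot":[0,0,-0.45]},{"dp":[0.16,-0.13,0.02],"delta_rot":[0,0,-0.6]},{"dp":[0.2,-0.165,0.02],"delta_rot":[0,0,-0.75]},{"dp":[0.24,-0.2,0.03],"delta_rot":[0,0,-0.9]},{"dp":[0.28,-0.23,0.03],"delta_rot":[0,0,-1.05]},{"dp":[0.32,-0.265,0.03],"delta_rot":[0,0,-1.2]},{"dp":[0.352,-0.29,0.031],"delta_rot":[0,0,-1.329]},{"dp":[0.352,-0.29,0.031],"delta_rot":[0,0,-1.329]},{"dp":[0.352,-0.29,0.031],"delta_rot":[0,0,-1.329]},{"dp":[0.352,-0.29,0.031],"delta_rot":[0,0,-1.329]}]' 0.7 40
python3 -c "
from h import *
st(); go(.4513,-.262,.0695)"
```

```text
clock: 1.8
tcp_pos: [0.4502, -0.2635, 0.2002]
orientation: [2.155, 2.286, -0.001]
contact_force: [-0.4, -0.1, -0.4]
grip_width: 0.0597
gripper_force: 0.0
1.8 [ 0.4502 -0.2635  0.2002] track [-0.17   -0.2795] F [-0.4 -0.1 -0.4] w 0.0597 gf 0.0
dp [0.0015 0.0012 0.1307] rot [-0.     0.    -0.003]
```

```bash
python3 -m handwheel '[{"dp":[0.001,0.001,0.03],"delta_rot":[0,0,0]},{"dp":[0.001,0.001,0.06],"delta_rot":[0,0,0]},{"dp":[0.001,0.001,0.09],"delta_rot":[0,0,0]},{"dp":[0.001,0.001,0.11],"delta_rot":[0,0,0]},{"dp":[0.001,0.001,0.125],"delta_rot":[0,0,0]},{"dp":[0.001,0.001,0.1305],"delta_rot":[0,0,0]},{"dp":[0.001,0.001,0.1305],"delta_rot":[0,0,0]}]' | grep -E "tcp|force"
python3 -m handwheel '[{"dp":[0,0,0],"delta_rot":[0,0,0]},{"dp":[0,0,0],"delta_rot":[0,0,0]},{"dp":[0,0,0],"delta_rot":[0,0,0]},{"dp":[0,0,0],"delta_rot":[0,0,0]},{"dp":[0,0,-0.02],"delta_rot":[0,0,0]},{"dp":[0,0,-0.05],"delta_rot":[0,0,0]},{"dp":[0,0,-0.09],"delta_rot":[0,0,0]},{"dp":[0,0,-0.1],"delta_rot":[0,0,0]},{"dp":[0,0,-0.1],"delta_rot":[0,0,0]}]' 0 40
python3 -c "
from h import *
st(); go(*W(-.0025,-.1682-.09),.17)"
```

```text
tcp_pos: [0.452, -0.2613, 0.0699]
contact_force: [-0.3, -0.2, 0.6]
gripper_force: 0.0
clock: 3.8
tcp_pos: [0.4521, -0.2612, 0.1701]
orientation: [2.151, 2.288, 0.0]
contact_force: [-0.5, 0.7, -0.4]
grip_width: 0.0385
gripper_force: 40.2
3.8 [ 0.4521 -0.2612  0.1701] track [-0.168  -0.2774] F [-0.5  0.7 -0.4] w 0.0385 gf 40.2
dp [0.0192 0.1655 0.0003] rot [ 0.001  0.001 -0.   ]
```

```bash
python3 -m handwheel '[{"dp":[0.005,0.03,0],"delta_rot":[0,0,0]},{"dp":[0.01,0.07,0],"delta_rot":[0,0,0]},{"dp":[0.015,0.11,0],"delta_rot":[0,0,0]},{"dp":[0.019,0.15,0],"delta_rot":[0,0,0]},{"dp":[0.019,0.1655,0],"delta_rot":[0,0,0]},{"dp":[0.019,0.1655,0.02],"delta_rot":[0,0,0]},{"dp":[0.019,0.1655,0.05],"delta_rot":[0,0,0]},{"dp":[0.019,0.1655,0.08],"delta_rot":[0,0,0]},{"dp":[0.019,0.1655,0.095],"delta_rot":[0,0,0]},{"dp":[0.019,0.1655,0.0985],"delta_rot":[0,0,0]},{"dp":[0.019,0.1655,0.0985],"delta_rot":[0,0,0]}]' 
python3 -c "
from h import *
st()
for n in ('top','side'):
    f=vision.grab_frame(n); cv2.imwrite('pics/p1'+n+'.png',f['img'][100:380,200:520])"
```

```text
clock: 5.18
tcp_pos: [0.6161, -0.2321, 0.0718]
orientation: [2.151, 2.288, 0.0]
contact_force: [0.6, 0.1, 0.4]
grip_width: 0.0382
gripper_force: 40.3
5.17 [ 0.6161 -0.2321  0.0718] track [-0.0025 -0.2584] F [0.6 0.1 0.4] w 0.0382 gf 40.3
```

View pics/p1side.png

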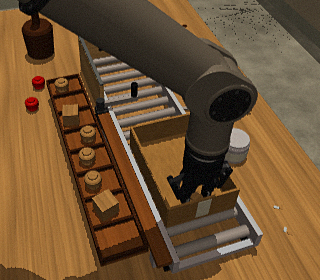

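```bash
cat >> h.py <<'E'
FE=dict(A=(.390,.227),B=(.4285,.017),C=(.4132,-.0545),D=(.4133,-.1265))
def chk(names):
    for n,(cam) in [(a,b) for a in names for b in("side","top")]:
        f=vision.grab_frame(cam); ref=cv2.imread(f"pics/{cam}0.png"); z=.085
        u,v=proj(f,(*FE[n],z)); x,y=int(round(u)),int(round(v)); t=ref[y-8:y+9,x-8:x+9]; k=18
        w=f["img"][y-8-k:y+9+k,x-8-k:x+9+k]; m=cv2.matchTemplate(w,t,cv2.TM_CCOEFF_NORMED); _,s,_,l=cv2.minMaxLoc(m)
        d=P(f,u+l[0]-k,v+l[1]-k,z)-P(f,u,v,z); print(n,cam,round(s,2),"px",l[0]-k,l[1]-k,"shift",d[:2].round(4))
E
python3 -m handwheel '[{"dp":[0,0,0],"delta_rot":[0,0,0]},{"dp":[0,0,0],"delta_rot":[0,0,0]},{"dp":[0,0,0],"delta_rot":[0,0,0]},{"dp":[0,0,-0.03],"delta_rot":[0,0,0]},{"dp":[0,0,-0.07],"delta_rot":[0,0,0]},{"dp":[0,0,-0.1],"delta_rot":[0,0,0]},{"dp":[0.04,-0.04,-0.1],"delta_rot":[0,0,0]},{"dp":[0.07,-0.09,-0.1],"delta_rot":[0,0,0]},{"dp":[0.1,-0.13,-0.1],"delta_rot":[0,0,0]},{"dp":[0.117,-0.17,-0.1],"delta_rot":[0,0,0]},{"dp":[0.117,-0.196,-0.1],"delta_rot":[0,0,0]},{"dp":[0.117,-0.196,-0.1],"delta_rot":[0,0,0]}]' 0.7
python3 -c "
from h import *
st(); go(.4133,-.1265,.0695); chk('ABCD')
for n in ('top','side'):
    f=vision.grab_frame(n); cv2.imwrite('pics/p2'+n+'.png',f['img'][100:380,200:520])"
```

```text
clock: 6.78
tcp_pos: [0.4115, -0.1275, 0.1714]
orientation: [2.152, 2.288, -0.002]
contact_force: [0.6, -0.1, 0.5]
grip_width: 0.06
gripper_force: 0.0
6.78 [ 0.4115 -0.1275  0.1714] track [-0.2003 -0.1413] F [ 0.6 -0.1  0.5] w 0.06 gf 0.0
dp [0.001  0.002  0.1019] rot [-0.001  0.001 -0.001]
A side 0.45 px -4 1 shift [-0.0118 -0.0016]
A top 0.99 px 0 0 shift [0. 0.]
B side 0.47 px 1 6 shift [-0.0013 -0.0206]
B top 0.98 px 0 0 shift [0. 0.]
C side 0.99 px 0 0 shift [0. 0.]
C top 0.98 px 0 0 shift [0. 0.]
D side 0.91 px 0 0 shift [0. 0.]
D top 0.64 px 0 0 shift [0. 0.]
```

```bash
python3 -m handwheel '[{"dp":[0.001,0.002,0.03],"delta_rot":[0,0,0]},{"dp":[0.001,0.002,0.06],"delta_rot":[0,0,0]},{"dp":[0.001,0.002,0.085],"delta_rot":[0,0,0]},{"dp":[0.001,0.002,0.1],"delta_rot":[0,0,0]},{"dp":[0.001,0.002,0.102],"delta_rot":[0,0,0]},{"dp":[0.001,0.002,0.102],"delta_rot":[0,0,0]}]' | grep -E "tcp|force"
python3 -m handwheel '[{"dp":[0,0,0],"delta_rot":[0,0,0]},{"dp":[0,0,0],"delta_rot":[0,0,0]},{"dp":[0,0,0],"delta_rot":[0,0,0]},{"dp":[0,0,0],"delta_rot":[0,0,0]},{"dp":[0,0,-0.02],"delta_rot":[0,0,0]},{"dp":[0,0,-0.05],"delta_rot":[0,0,0]},{"dp":[0,0,-0.09],"delta_rot":[0,0,0]},{"dp":[0,0,-0.1],"delta_rot":[0,0,0]},{"dp":[0,0,-0.1],"delta_rot":[0,0,0]}]' 0 40
python3 -c "
from h import *
st(); go(*W(-.0025,-.1682-.045),.0715)"
```

```text
tcp_pos: [0.4156, -0.1261, 0.0698]
contact_force: [-0.6, 0.2, 0.1]
gripper_force: 0.0
clock: 9.15
tcp_pos: [0.4153, -0.1264, 0.1698]
orientation: [2.151, 2.287, 0.001]
contact_force: [-0.9, 0.0, -0.0]
grip_width: 0.0381
gripper_force: 40.3
9.15 [ 0.4153 -0.1264  0.1698] track [-0.1964 -0.1405] F [-0.9  0.  -0. ] w 0.0381 gf 40.3
dp [-0.0726  0.1938  0.0987] rot [ 0.001  0.001 -0.   ]
```

```bash
python3 -m handwheel '[{"dp":[-0.015,0.04,0],"delta_rot":[0,0,0]},{"dp":[-0.03,0.08,0],"delta_rot":[0,0,0]},{"dp":[-0.045,0.12,0],"delta_rot":[0,0,0]},{"dp":[-0.06,0.16,0],"delta_rot":[0,0,0]},{"dp":[-0.073,0.19,0],"delta_rot":[0,0,0]},{"dp":[-0.073,0.194,0.02],"delta_rot":[0,0,0]},{"dp":[-0.073,0.194,0.05],"delta_rot":[0,0,0]},{"dp":[-0.073,0.194,0.08],"delta_rot":[0,0,0]},{"dp":[-0.073,0.194,0.095],"delta_rot":[0,0,0]},{"dp":[-0.073,0.194,0.0985],"delta_rot":[0,0,0]},{"dp":[-0.073,0.194,0.0985],"delta_rot":[0,0,0]}]' | grep -E "tcp|width|force"
python3 -m handwheel '[{"dp":[0,0,0],"delta_rot":[0,0,0]},{"dp":[0,0,0],"delta_rot":[0,0,0]},{"dp":[0,0,0],"delta_rot":[0,0,0]},{"dp":[0,0,-0.03],"delta_rot":[0,0,0]},{"dp":[0,0,-0.07],"delta_rot":[0,0,0]},{"dp":[0,0,-0.1],"delta_rot":[0,0,0]},{"dp":[0.03,-0.04,-0.1],"delta_rot":[0,0,0]},{"dp":[0.06,-0.08,-0.1],"delta_rot":[0,0,0]},{"dp":[0.09,-0.12,-0.1],"delta_rot":[0,0,0]},{"dp":[0.12,-0.16,-0.1],"delta_rot":[0,0,0]},{"dp":[0.1445,-0.1905,-0.1],"delta_rot":[0,0,0]},{"dp":[0.1445,-0.1905,-0.1],"delta_rot":[0,0,0]}]' 0.7
python3 -c "
from h import *
st(); go(.4132,-.0545,.0695); chk('ABC')"
```

```text
tcp_pos: [0.6128, -0.1867, 0.0706]
contact_force: [-0.4, 0.3, -0.8]
grip_width: 0.0385
gripper_force: 42.8
clock: 12.02
tcp_pos: [0.412, -0.0534, 0.1709]
orientation: [2.148, 2.292, -0.002]
contact_force: [-0.1, -0.3, 0.5]
grip_width: 0.0593
gripper_force: 0.0
12.03 [ 0.412  -0.0534  0.1709] track [-0.1951 -0.0675] F [-0.1 -0.3  0.5] w 0.0593 gf 0.0
dp [-0.001   0.0012  0.1014] rot [-0.001  0.001  0.003]
A side 0.42 px -8 -8 shift [-0.0181  0.0427]
A top 0.99 px 0 0 shift [0. 0.]
B side 0.99 px 0 0 shift [0. 0.]
B top 0.98 px 0 0 shift [0. 0.]
C side 0.92 px 0 0 shift [0. 0.]
C top 0.44 px -5 1 shift [-0.0029  0.0148]
```

```bash
python3 -m handwheel '[{"dp":[-0.001,0.001,0.03],"delta_rot":[0,0,0]},{"dp":[-0.001,0.001,0.06],"delta_rot":[0,0,0]},{"dp":[-0.001,0.001,0.085],"delta_rot":[0,0,0]},{"dp":[-0.001,0.001,0.1],"delta_rot":[0,0,0]},{"dp":[-0.001,0.001,0.1015],"delta_rot":[0,0,0]},{"dp":[-0.001,0.001,0.1015],"delta_rot":[0,0,0]}]' | grep -E "tcp|force"
python3 -m handwheel '[{"dp":[0,0,0],"delta_rot":[0,0,0]},{"dp":[0,0,0],"delta_rot":[0,0,0]},{"dp":[0,0,0],"delta_rot":[0,0,0]},{"dp":[0,0,0],"delta_rot":[0,0,0]},{"dp":[0,0,-0.02],"delta_rot":[0,0,0]},{"dp":[0,0,-0.05],"delta_rot":[0,0,0]},{"dp":[0,0,-0.09],"delta_rot":[0,0,0]},{"dp":[0,0,-0.1],"delta_rot":[0,0,0]},{"dp":[0,0,-0.1],"delta_rot":[0,0,0]}]' 0 40
python3 -c "
from h import *
st(); go(*W(-.0025,-.1682),.0715)"
```

```text
tcp_pos: [0.4158, -0.0555, 0.0698]
contact_force: [0.4, -0.1, 1.5]
gripper_force: 0.0
clock: 14.2
tcp_pos: [0.4155, -0.0557, 0.1698]
orientation: [2.151, 2.287, 0.001]
contact_force: [0.2, 0.2, -1.5]
grip_width: 0.0381
gripper_force: 40.4
14.2 [ 0.4155 -0.0557  0.1698] track [-0.1918 -0.07  ] F [ 0.2  0.2 -1.5] w 0.0381 gf 40.4
dp [-0.098   0.1892  0.0987] rot [ 0.002  0.001 -0.001]
```

```bash
python3 -m handwheel '[{"dp":[-0.02,0.04,0],"delta_rot":[0,0,0]},{"dp":[-0.04,0.08,0],"delta_rot":[0,0,0]},{"dp":[-0.06,0.12,0],"delta_rot":[0,0,0]},{"dp":[-0.08,0.16,0],"delta_rot":[0,0,0]},{"dp":[-0.098,0.189,0],"delta_rot":[0,0,0]},{"dp":[-0.098,0.189,0.02],"delta_rot":[0,0,0]},{"dp":[-0.098,0.189,0.05],"delta_rot":[0,0,0]},{"dp":[-0.098,0.189,0.08],"delta_rot":[0,0,0]},{"dp":[-0.098,0.189,0.095],"delta_rot":[0,0,0]},{"dp":[-0.098,0.189,0.0985],"delta_rot":[0,0,0]},{"dp":[-0.098,0.189,0.0985],"delta_rot":[0,0,0]}]' | grep -E "tcp|width|force"
python3 -m handwheel '[{"dp":[0,0,0],"delta_rot":[0,0,0]},{"dp":[0,0,0],"delta_rot":[0,0,0]},{"dp":[0,0,0],"delta_rot":[0,0,0]},{"dp":[0,0,-0.03],"delta_rot":[0,0,0]},{"dp":[0,0,-0.07],"delta_rot":[0,0,0]},{"dp":[0,0,-0.1],"delta_rot":[0,0,0]},{"dp":[0.035,-0.035,-0.1],"delta_rot":[0,0,0]},{"dp":[0.07,-0.07,-0.1],"delta_rot":[0,0,0]},{"dp":[0.105,-0.105,-0.1],"delta_rot":[0,0,0]},{"dp":[0.14,-0.14,-0.1],"delta_rot":[0,0,0]},{"dp":[0.17,-0.172,-0.1],"delta_rot":[0,0,0]},{"dp":[0.17,-0.172,-0.1],"delta_rot":[0,0,0]}]' 0.7
python3 -c "
from h import *
st(); go(.4285,.017,.0695); chk('AB')"
```

```text
tcp_pos: [0.61, -0.1413, 0.071]
contact_force: [-0.5, 0.7, -0.2]
grip_width: 0.0384
gripper_force: 40.5
clock: 17.08
tcp_pos: [0.4255, 0.0191, 0.171]
orientation: [2.146, 2.293, -0.002]
contact_force: [0.6, -0.9, 0.7]
grip_width: 0.0601
gripper_force: 0.0
17.07 [0.4255 0.0191 0.171 ] track [-0.1772  0.0041] F [ 0.6 -0.9  0.7] w 0.0601 gf 0.0
dp [-0.0022  0.0029  0.1015] rot [-0.     0.001  0.004]
A side 0.5 px -5 -13 shift [-0.0065  0.0645]
A top 0.99 px 0 0 shift [0. 0.]
B side 0.92 px 0 0 shift [0. 0.]
B top 0.58 px 13 15 shift [-0.0438 -0.0378]
```

```bash
python3 -m handwheel '[{"dp":[-0.001,0.002,0.03],"delta_rot":[0,0,0]},{"dp":[-0.001,0.002,0.06],"delta_rot":[0,0,0]},{"dp":[-0.001,0.002,0.085],"delta_rot":[0,0,0]},{"dp":[-0.001,0.002,0.1],"delta_rot":[0,0,0]},{"dp":[-0.001,0.002,0.1015],"delta_rot":[0,0,0]},{"dp":[-0.001,0.002,0.1015],"delta_rot":[0,0,0]}]' | grep -E "tcp|force"
python3 -m handwheel '[{"dp":[0,0,0],"delta_rot":[0,0,0]},{"dp":[0,0,0],"delta_rot":[0,0,0]},{"dp":[0,0,0],"delta_rot":[0,0,0]},{"dp":[0,0,0],"delta_rot":[0,0,0]},{"dp":[0,0,-0.02],"delta_rot":[0,0,0]},{"dp":[0,0,-0.05],"delta_rot":[0,0,0]},{"dp":[0,0,-0.09],"delta_rot":[0,0,0]},{"dp":[0,0,-0.1],"delta_rot":[0,0,0]},{"dp":[0,0,-0.1],"delta_rot":[0,0,0]}]' 0 40
python3 -c "
from h import *
st(); go(*W(-.0025,-.1232),.0715)"
```

```text
tcp_pos: [0.4304, 0.0166, 0.0698]
contact_force: [-0.4, -0.6, 0.8]
gripper_force: 0.0
clock: 19.15
tcp_pos: [0.4301, 0.0164, 0.1698]
orientation: [2.151, 2.287, 0.001]
contact_force: [-0.1, -0.2, -0.1]
grip_width: 0.0385
gripper_force: 40.3
19.15 [0.4301 0.0164 0.1698] track [-0.1728  0.0011] F [-0.1 -0.2 -0.1] w 0.0385 gf 40.3
dp [-0.1241  0.1702  0.0986] rot [ 0.002  0.001 -0.   ]
```

```bash
python3 -m handwheel '[{"dp":[-0.025,0.035,0],"delta_rot":[0,0,0]},{"dp":[-0.05,0.07,0],"delta_rot":[0,0,0]},{"dp":[-0.075,0.105,0],"delta_rot":[0,0,0]},{"dp":[-0.1,0.14,0],"delta_rot":[0,0,0]},{"dp":[-0.124,0.17,0],"delta_rot":[0,0,0]},{"dp":[-0.124,0.17,0.02],"delta_rot":[0,0,0]},{"dp":[-0.124,0.17,0.05],"delta_rot":[0,0,0]},{"dp":[-0.124,0.17,0.08],"delta_rot":[0,0,0]},{"dp":[-0.124,0.17,0.095],"delta_rot":[0,0,0]},{"dp":[-0.124,0.17,0.0985],"delta_rot":[0,0,0]},{"dp":[-0.124,0.17,0.0985],"delta_rot":[0,0,0]}]' | grep -E "tcp|width|force"
python3 -m handwheel '[{"dp":[0,0,0],"delta_rot":[0,0,0]},{"dp":[0,0,0],"delta_rot":[0,0,0]},{"dp":[0,0,0],"delta_rot":[0,0,0]},{"dp":[0,0,-0.03],"delta_rot":[0,0,0]},{"dp":[0,0,-0.07],"delta_rot":[0,0,0]},{"dp":[0,0,-0.1],"delta_rot":[0,0,0]},{"dp":[0,0,-0.12],"delta_rot":[0,0,0]},{"dp":[0,0,-0.12],"delta_rot":[0,0,0]}]' 0.7
python3 -c "
from h import *
st(); go(.390,.227,.19); chk('A')
for n in ('top','side'):
    f=vision.grab_frame(n); cv2.imwrite('pics/p3'+n+'.png',f['img'][100:380,200:520])"
```

```text
tcp_pos: [0.6073, -0.0964, 0.0711]
contact_force: [0.2, 0.0, -0.6]
grip_width: 0.0382
gripper_force: 40.5
clock: 21.52
tcp_pos: [0.608, -0.0967, 0.1921]
orientation: [2.15, 2.287, 0.002]
contact_force: [-0.1, -0.1, 0.1]
grip_width: 0.0598
gripper_force: 0.0
21.52 [ 0.608  -0.0967  0.1921] track [-0.0023 -0.1228] F [-0.1 -0.1  0.1] w 0.0598 gf 0.0
dp [ 0.3365 -0.1975  0.0013] rot [ 0.003  0.001 -0.   ]
A side 0.99 px 0 0 shift [0. 0.]
A top 0.98 px 0 0 shift [0. 0.]
```

View pics/p3side.png

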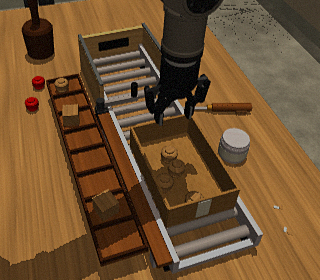

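```bash
python3 -m handwheel '[{"dp":[0.035,-0.02,0],"delta_rot":[0,0,0]},{"dp":[0.07,-0.04,0],"delta_rot":[0,0,0]},{"dp":[0.105,-0.06,0],"delta_rot":[0,0,0]},{"dp":[0.14,-0.08,0],"delta_rot":[0,0,0]},{"dp":[0.175,-0.1,0],"delta_rot":[0,0,0]},{"dp":[0.21,-0.12,0],"delta_rot":[0,0,0]},{"dp":[0.245,-0.14,0],"delta_rot":[0,0,0]},{"dp":[0.28,-0.16,0],"delta_rot":[0,0,0]},{"dp":[0.31,-0.18,0],"delta_rot":[0,0,0]},{"dp":[0.337,-0.1965,0],"delta_rot":[0,0,0]},{"dp":[0.337,-0.1965,0],"delta_rot":[0,0,0]},{"dp":[0.337,-0.1965,0],"delta_rot":[0,0,0]}]'
python3 -c "
from h import *
st(); go(.390,.227,.0695); print(status.get_obs()['joints'].round(2)); chk('A')
f=vision.grab_frame('top'); crop(f,340,140,450,225,6,'cart.png')"
```

```text
clock: 23.22
tcp_pos: [0.3901, 0.2269, 0.1902]
orientation: [-2.152, -2.289, 0.002]
contact_force: [-0.1, 0.4, -0.1]
grip_width: 0.0599
gripper_force: 0.0
23.23 [0.3901 0.2269 0.1902] track [-0.1996  0.2136] F [-0.1  0.4 -0.1] w 0.0599 gf 0.0
dp [0.0002 0.     0.1207] rot [-0.001  0.001 -0.   ]
[-0.02  0.23 -0.73  2.07  0.19  0.9  -0.79]
A side 0.96 px 0 0 shift [0. 0.]
A top 0.57 px 1 -2 shift [ 0.0058 -0.0028]
```

View pics/cart.png

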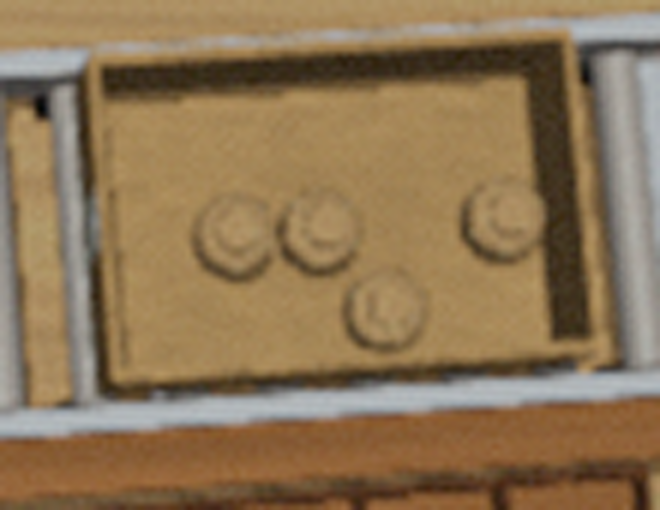

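```bash
python3 -m handwheel '[{"dp":[0,0,0.03],"delta_rot":[0,0,0]},{"dp":[0,0,0.06],"delta_rot":[0,0,0]},{"dp":[0,0,0.085],"delta_rot":[0,0,0]},{"dp":[0,0,0.11],"delta_rot":[0,0,0]},{"dp":[0,0,0.12],"delta_rot":[0,0,0]},{"dp":[0,0,0.1205],"delta_rot":[0,0,0]},{"dp":[0,0,0.1205],"delta_rot":[0,0,0]}]' | grep -E "tcp|force"
python3 -m handwheel '[{"dp":[0,0,0],"delta_rot":[0,0,0]},{"dp":[0,0,0],"delta_rot":[0,0,0]},{"dp":[0,0,0],"delta_rot":[0,0,0]},{"dp":[0,0,0],"delta_rot":[0,0,0]},{"dp":[0,0,-0.02],"delta_rot":[0,0,0]},{"dp":[0,0,-0.05],"delta_rot":[0,0,0]},{"dp":[0,0,-0.09],"delta_rot":[0,0,0]},{"dp":[0,0,-0.12],"delta_rot":[0,0,0]},{"dp":[0,0,-0.12],"delta_rot":[0,0,0]}]' 0 40
python3 -c "
from h import *
st(); go(*W(.0255,-.215),.19)"
```

```text
tcp_pos: [0.3908, 0.2278, 0.071]
contact_force: [-0.5, -0.1, -0.2]
gripper_force: 0.0
clock: 25.38
tcp_pos: [0.3915, 0.2285, 0.1927]
orientation: [2.15, 2.287, 0.008]
contact_force: [-0.5, 0.4, -0.4]
grip_width: 0.0384
gripper_force: 40.4
25.38 [0.3915 0.2285 0.1927] track [-0.1981  0.2151] F [-0.5  0.4 -0.4] w 0.0384 gf 40.4
dp [-0.43    0.2238  0.0032] rot [ 0.005 -0.002 -0.001]
```

```bash
python3 -m handwheel '[{"dp":[-0.04,0.02,0],"delta_rot":[0,0,0]},{"dp":[-0.08,0.04,0],"delta_rot":[0,0,0]},{"dp":[-0.12,0.06,0],"delta_rot":[0,0,0]},{"dp":[-0.16,0.08,0],"delta_rot":[0,0,0]},{"dp":[-0.2,0.1,0],"delta_rot":[0,0,0]},{"dp":[-0.24,0.12,0],"delta_rot":[0,0,0]},{"dp":[-0.28,0.145,0],"delta_rot":[0,0,0]},{"dp":[-0.32,0.165,0],"delta_rot":[0,0,0]},{"dp":[-0.36,0.185,0],"delta_rot":[0,0,0]},{"dp":[-0.4,0.205,0],"delta_rot":[0,0,0]},{"dp":[-0.43,0.224,0.002],"delta_rot":[0.005,-0.002,0]},{"dp":[-0.43,0.224,0.002],"delta_rot":[0.005,-0.002,0]}]' | grep -E "width|gripper"
python3 -c "
from h import *
st(); go(*W(.0255,-.215),.072)"
```

```text
grip_width: 0.038
gripper_force: 40.4
26.88 [ 0.6402 -0.191   0.1861] track [ 0.0241 -0.2189] F [-0.7  0.6 -1. ] w 0.038 gf 40.4
dp [0.0042 0.0022 0.1141] rot [-0.007  0.003 -0.004]
```

```bash
python3 -m handwheel '[{"dp":[0.003,0.002,0.02],"delta_rot":[0,0,0]},{"dp":[0.003,0.002,0.05],"delta_rot":[0,0,0]},{"dp":[0.003,0.002,0.08],"delta_rot":[0,0,0]},{"dp":[0.003,0.002,0.1],"delta_rot":[0,0,0]},{"dp":[0.003,0.002,0.112],"delta_rot":[0,0,0]},{"dp":[0.003,0.002,0.114],"delta_rot":[0,0,0]},{"dp":[0.003,0.002,0.114],"delta_rot":[0,0,0]}]' | grep -E "tcp|width|force"
python3 -m handwheel '[{"dp":[0,0,0],"delta_rot":[0,0,0]},{"dp":[0,0,0],"delta_rot":[0,0,0]},{"dp":[0,0,0],"delta_rot":[0,0,0]},{"dp":[0,0,-0.03],"delta_rot":[0,0,0]},{"dp":[0,0,-0.07],"delta_rot":[0,0,0]},{"dp":[0,0,-0.1],"delta_rot":[0,0,0]},{"dp":[0,0,-0.12],"delta_rot":[0,0,0]},{"dp":[0,0,-0.12],"delta_rot":[0,0,0]}]' 0.57 | grep tcp
python3 -m handwheel '[{"dp":[0.04,-0.005,0],"delta_rot":[0,0,0]},{"dp":[0.08,-0.01,0],"delta_rot":[0,0,0]},{"dp":[0.12,-0.015,0],"delta_rot":[0,0,0]},{"dp":[0.16,-0.02,0],"delta_rot":[0,0,0]},{"dp":[0.2,-0.025,0],"delta_rot":[0,0,0]},{"dp":[0.24,-0.03,0],"delta_rot":[0,0,0]},{"dp":[0.28,-0.035,0],"delta_rot":[0,0,0]},{"dp":[0.31,-0.04,0],"delta_rot":[0,0,0]},{"dp":[0.325,-0.045,0],"delta_rot":[0,0,0]},{"dp":[0.325,-0.045,0],"delta_rot":[0,0,0]}]' 0 20 | grep tcp
python3 -c "
from h import *
st(); go(*W(-.023,.108),.098)
f=vision.grab_frame('top'); crop(f,205,135,465,275,3,'p4.png')"
```

```text
tcp_pos: [0.6422, -0.1848, 0.0751]
contact_force: [-0.3, 0.9, 0.4]
grip_width: 0.0386
gripper_force: 40.4
tcp_pos: [0.643, -0.1847, 0.1957]
tcp_pos: [0.5763, 0.1374, 0.193]
30.0 [0.5763 0.1374 0.193 ] track [-0.0193  0.1128] F [ 0.5 -0.8  0.2] w 0.0003 gf 0.0
dp [-0.0046 -0.0031  0.0951] rot [-0.006  0.002  0.002]
```

View pics/p4.png

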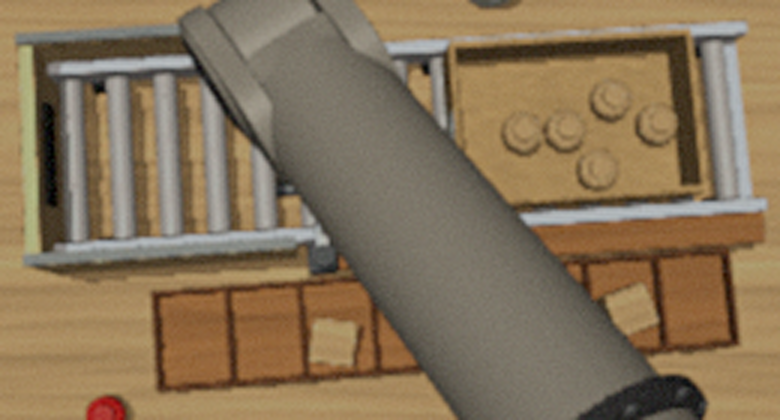

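```bash
python3 -m handwheel '[{"dp":[0,-0.004,0.03],"delta_rot":[0,0,0]},{"dp":[0,-0.004,0.06],"delta_rot":[0,0,0]},{"dp":[0,-0.004,0.085],"delta_rot":[0,0,0]},{"dp":[0,-0.004,0.093],"delta_rot":[0,0,0]},{"dp":[0,-0.004,0.093],"delta_rot":[0,0,0]}]' | grep -E "tcp|contact"
python3 -c "
from h import *
st(); go(*W(-.023,.113),.100)"
```

```text
tcp_pos: [0.5729, 0.1354, 0.1007]
contact_force: [0.4, -0.8, 1.1]
30.68 [0.5729 0.1354 0.1007] track [-0.0228  0.111 ] F [ 0.4 -0.8  1.1] w 0.0001 gf 0.0
dp [ 0.002  -0.0002  0.0007] rot [-0.006  0.003 -0.001]
```

```bash
python3 -m handwheel '[{"dp":[-0.008,0,0],"delta_rot":[0,0,0]},{"dp":[-0.018,-0.001,0],"delta_rot":[0,0,0]},{"dp":[-0.027,-0.002,0],"delta_rot":[0,0,0]},{"dp":[-0.036,-0.004,0],"delta_rot":[0,0,0]},{"dp":[-0.045,-0.007,0],"delta_rot":[0,0,0]},{"dp":[-0.053,-0.011,0],"delta_rot":[0,0,0]},{"dp":[-0.062,-0.017,0],"delta_rot":[0,0,0]},{"dp":[-0.07,-0.023,0],"delta_rot":[0,0,0]},{"dp":[-0.076,-0.029,0],"delta_rot":[0,0,0]},{"dp":[-0.082,-0.036,0],"delta_rot":[0,0,0]},{"dp":[-0.086,-0.042,0],"delta_rot":[0,0,0]},{"dp":[-0.086,-0.042,0],"delta_rot":[0,0,0]}]' | grep -E "tcp|contact"
python3 -c "
from h import *
st()
for n in ('top','side'):
    f=vision.grab_frame(n); cv2.imwrite('pics/p5'+n+'.png',f['img'][100:380,200:520])"
```

```text
tcp_pos: [0.5355, 0.0474, 0.1012]
contact_force: [-0.2, 0.6, 0.4]
32.17 [0.5355 0.0474 0.1012] track [-0.0657  0.0255] F [-0.2  0.6  0.4] w -0.0004 gf 0.0
```

View pics/p5side.png

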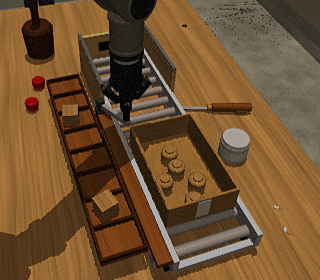

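```bash
python3 -m handwheel '[{"dp":[0,0.018,0],"delta_rot":[0,0,0]},{"dp":[0,0.036,0],"delta_rot":[0,0,0]},{"dp":[-0.012,0.036,0],"delta_rot":[0,0,0]},{"dp":[-0.024,0.034,0],"delta_rot":[0,0,0]},{"dp":[-0.028,0.024,0],"delta_rot":[0,0,0]},{"dp":[-0.03,0.014,0],"delta_rot":[0,0,0]},{"dp":[-0.032,0.004,0],"delta_rot":[0,0,0]},{"dp":[-0.034,-0.006,0],"delta_rot":[0,0,0]},{"dp":[-0.035,-0.016,0],"delta_rot":[0,0,0]},{"dp":[-0.0355,-0.024,0],"delta_rot":[0,0,0]},{"dp":[-0.0355,-0.03,0],"delta_rot":[0,0,0]},{"dp":[-0.0355,-0.03,0],"delta_rot":[0,0,0]}]' | grep -E "tcp|contact"
python3 -c "from h import *
st()"
python3 -m handwheel '[{"dp":[0,0.01,0],"delta_rot":[0,0,0]},{"dp":[0,0.02,-0.03],"delta_rot":[0,0,0]},{"dp":[0,0.04,-0.07],"delta_rot":[0,0,0]},{"dp":[-0.03,0.06,-0.1],"delta_rot":[0,0,0]},{"dp":[-0.08,0.08,-0.1],"delta_rot":[0,0,0]},{"dp":[-0.13,0.09,-0.1],"delta_rot":[0,0,0]},{"dp":[-0.18,0.094,-0.1],"delta_rot":[0,0,0]},{"dp":[-0.23,0.094,-0.1],"delta_rot":[0,0,0]},{"dp":[-0.28,0.094,-0.1],"delta_rot":[0,0,0]},{"dp":[-0.305,0.094,-0.1],"delta_rot":[0,0,0]},{"dp":[-0.305,0.094,-0.1],"delta_rot":[0,0,0]},{"dp":[-0.305,0.094,-0.1],"delta_rot":[0,0,0]}]' | grep tcp
python3 -c "
from h import *
st(); go(*W(-.0025,-.32),.078)
f=vision.grab_frame('top'); crop(f,205,135,465,275,3,'p6.png')"
```

```text
tcp_pos: [0.5076, 0.011, 0.1014]
contact_force: [0.3, 0.0, 0.1]
33.77 [0.5076 0.011  0.1014] track [-0.0957 -0.0091] F [0.3 0.  0.1] w -0.0 gf 0.0
tcp_pos: [0.6222, -0.2848, 0.2016]
35.27 [ 0.6222 -0.2848  0.2016] track [ 3.000e-04 -3.114e-01] F [ 0.3  0.6 -0.5] w 0.0003 gf 0.0
dp [-0.0086 -0.0023  0.1236] rot [-0.005  0.     0.003]
```

View pics/p6.png

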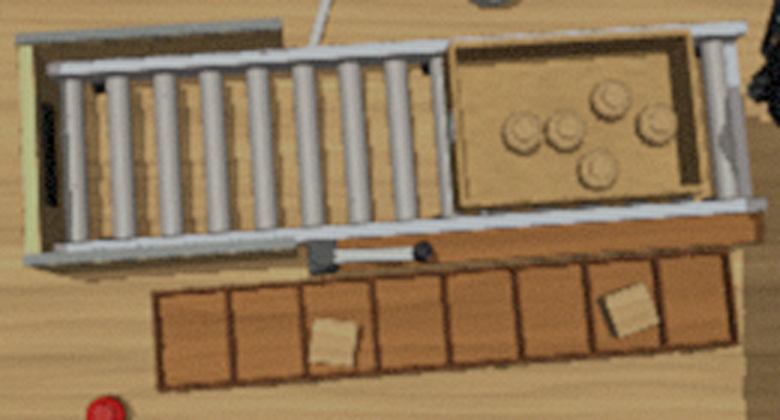

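```bash
python3 -m handwheel '[{"dp":[-0.009,-0.002,0.03],"delta_rot":[0,0,0]},{"dp":[-0.009,-0.002,0.07],"delta_rot":[0,0,0]},{"dp":[-0.009,-0.002,0.11],"delta_rot":[0,0,0]},{"dp":[-0.009,-0.002,0.1235],"delta_rot":[0,0,0]},{"dp":[-0.009,-0.002,0.1235],"delta_rot":[0,0,0]}]' | grep -E "tcp|contact"
python3 -m handwheel '[{"dp":[0.005,0,0],"delta_rot":[0,0,0]},{"dp":[0.01,0,0],"delta_rot":[0,0,0]},{"dp":[0.015,0,0],"delta_rot":[0,0,0]},{"dp":[0.02,0,0],"delta_rot":[0,0,0]},{"dp":[0.025,0,0],"delta_rot":[0,0,0]},{"dp":[0.03,0,0],"delta_rot":[0,0,0]},{"dp":[0.036,0,0],"delta_rot":[0,0,0]},{"dp":[0.043,0,0],"delta_rot":[0,0,0]},{"dp":[0.051,0,0],"delta_rot":[0,0,0]},{"dp":[0.06,0,0],"delta_rot":[0,0,0]},{"dp":[0.07,0,0],"delta_rot":[0,0,0]},{"dp":[0.08,0,0],"delta_rot":[0,0,0]}]' | grep -E "tcp|contact"
python3 -c "
from h import *
st()
for n in ('top','side'):
    f=vision.grab_frame(n); cv2.imwrite('pics/p7'+n+'.png',f['img'][100:380,200:520])"
```

```text
tcp_pos: [0.6197, -0.2956, 0.0781]
contact_force: [0.1, -0.6, 1.1]
tcp_pos: [0.6144, -0.2163, 0.078]
contact_force: [-0.7, -1.7, 0.6]
37.45 [ 0.6144 -0.2163  0.078 ] track [-0.0032 -0.2426] F [-0.7 -1.7  0.6] w -0.0002 gf 0.0
```

View pics/p7side.png

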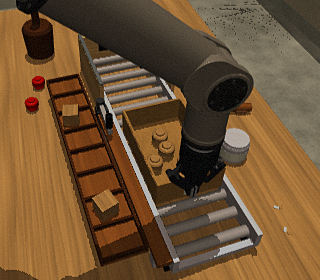

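```bash
python3 -m handwheel '[{"dp":[0.01,0,0],"delta_rot":[0,0,0]},{"dp":[0.02,0,0],"delta_rot":[0,0,0]},{"dp":[0.03,0,0],"delta_rot":[0,0,0]},{"dp":[0.04,0,0],"delta_rot":[0,0,0]},{"dp":[0.05,0,0],"delta_rot":[0,0,0]},{"dp":[0.06,0,0],"delta_rot":[0,0,0]},{"dp":[0.07,0,0],"delta_rot":[0,0,0]},{"dp":[0.08,0,0],"delta_rot":[0,0,0]},{"dp":[0.09,0,0],"delta_rot":[0,0,0]},{"dp":[0.1,0,0],"delta_rot":[0,0,0]},{"dp":[0.11,0,0],"delta_rot":[0,0,0]},{"dp":[0.12,0,0],"delta_rot":[0,0,0]}]' | grep -E "tcp|contact"
python3 -m handwheel '[{"dp":[0.01,0,0],"delta_rot":[0,0,0]},{"dp":[0.02,0,0],"delta_rot":[0,0,0]},{"dp":[0.03,0,0],"delta_rot":[0,0,0]},{"dp":[0.04,0,0],"delta_rot":[0,0,0]},{"dp":[0.05,0,0],"delta_rot":[0,0,0]},{"dp":[0.06,0,0],"delta_rot":[0,0,0]},{"dp":[0.07,0,0],"delta_rot":[0,0,0]},{"dp":[0.08,0,0],"delta_rot":[0,0,0]},{"dp":[0.09,0,0],"delta_rot":[0,0,0]},{"dp":[0.1,0,0],"delta_rot":[0,0,0]},{"dp":[0.11,0,0],"delta_rot":[0,0,0]},{"dp":[0.12,0,0],"delta_rot":[0,0,0]}]' | grep -E "tcp|contact"
python3 -c "
from h import *
st(); go(*W(-.0025,.08),.078)"
```

```text
tcp_pos: [0.607, -0.0967, 0.0777]
contact_force: [0.6, -1.8, -0.2]
tcp_pos: [0.5996, 0.0231, 0.0775]
contact_force: [-0.7, -0.9, -0.6]
40.55 [0.5996 0.0231 0.0775] track [-0.0032 -0.0027] F [-0.7 -0.9 -0.6] w 0.0001 gf 0.0
dp [ 0.0827  0.0007 -0.0007] rot [-0.005  0.002  0.   ]
```

```bash
python3 -m handwheel '[{"dp":[0.01,0,0],"delta_rot":[0,0,0]},{"dp":[0.02,0,0],"delta_rot":[0,0,0]},{"dp":[0.03,0,0],"delta_rot":[0,0,0]},{"dp":[0.04,0,0],"delta_rot":[0,0,0]},{"dp":[0.049,0,0],"delta_rot":[0,0,0]},{"dp":[0.057,0,0],"delta_rot":[0,0,0]},{"dp":[0.064,0,0],"delta_rot":[0,0,0]},{"dp":[0.07,0,0],"delta_rot":[0,0,0]},{"dp":[0.075,0,0],"delta_rot":[0,0,0]},{"dp":[0.079,0,0],"delta_rot":[0,0,0]},{"dp":[0.082,0,0],"delta_rot":[0,0,0]},{"dp":[0.084,0,0],"delta_rot":[0,0,0]}]' | grep -E "tcp|contact"
python3 -m handwheel '[{"dp":[0.0015,0,0],"delta_rot":[0,0,0]},{"dp":[0.003,0,0],"delta_rot":[0,0,0]},{"dp":[0.0045,0,0],"delta_rot":[0,0,0]},{"dp":[0.006,0,0],"delta_rot":[0,0,0]},{"dp":[0.006,0,0],"delta_rot":[0,0,0]}]' | grep -E "tcp|contact"
python3 -c "
from h import *
st()"
```

```text
tcp_pos: [0.5945, 0.1064, 0.0774]
contact_force: [-0.5, -1.0, 1.1]
tcp_pos: [0.5941, 0.1126, 0.0774]
contact_force: [-0.0, 0.6, 0.1]
42.67 [0.5941 0.1126 0.0774] track [-0.0031  0.087 ] F [-0.   0.6  0.1] w 0.0 gf 0.0
```

```bash
for i in 1 2; do python3 -m handwheel '[{"dp":[0.001,0,0],"delta_rot":[0,0,0]},{"dp":[0.002,0,0],"delta_rot":[0,0,0]},{"dp":[0.003,0,0],"delta_rot":[0,0,0]},{"dp":[0.004,0,0],"delta_rot":[0,0,0]},{"dp":[0.004,0,0],"delta_rot":[0,0,0]}]' | grep -E "tcp|contact"; done
python3 -c "
from h import *
st()"
```

```text
tcp_pos: [0.5939, 0.1165, 0.0773]
contact_force: [-0.1, -0.1, 0.0]
tcp_pos: [0.5937, 0.1201, 0.0773]
contact_force: [-0.4, -1.6, -0.1]
43.92 [0.5937 0.1201 0.0773] track [-0.0031  0.0945] F [-0.4 -1.6 -0.1] w 0.0001 gf 0.0
```

```bash
for i in 1 2; do python3 -m handwheel '[{"dp":[0.0005,0,0],"delta_rot":[0,0,0]},{"dp":[0.001,0,0],"delta_rot":[0,0,0]},{"dp":[0.0015,0,0],"delta_rot":[0,0,0]},{"dp":[0.002,0,0],"delta_rot":[0,0,0]},{"dp":[0.002,0,0],"delta_rot":[0,0,0]}]' | grep -E "tcp|contact"; done
python3 -c "
from h import *
st()
f=vision.grab_frame('side'); crop(f,250,110,410,260,4,'p8.png')"
```

```text
tcp_pos: [0.5936, 0.1203, 0.0772]
contact_force: [-0.6, -6.3, 2.6]
tcp_pos: [0.5937, 0.1204, 0.0772]
contact_force: [-0.3, -10.3, 3.5]
45.17 [0.5937 0.1204 0.0772] track [-0.0031  0.0948] F [ -0.3 -10.3   3.5] w 0.0001 gf 0.0
```

View pics/p8.png

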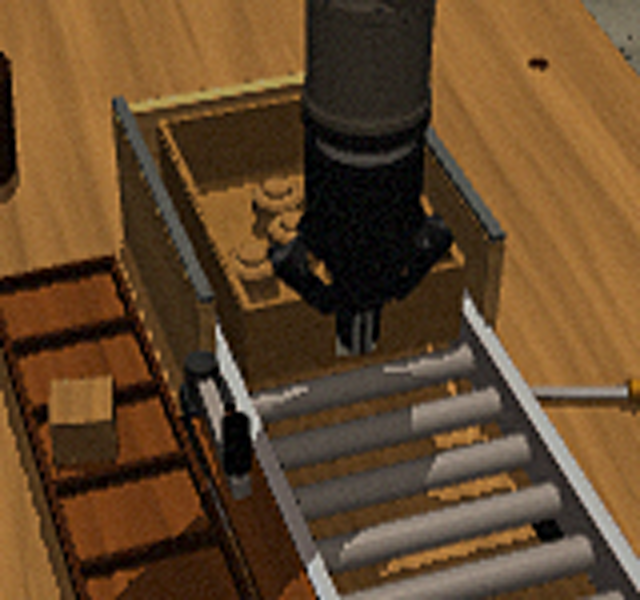

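```bash
python3 -m handwheel '[{"dp":[-0.01,0,0],"delta_rot":[0,0,0]},{"dp":[-0.03,0,0],"delta_rot":[0,0,0]},{"dp":[-0.05,0,-0.03],"delta_rot":[0,0,0]},{"dp":[-0.07,0,-0.07],"delta_rot":[0,0,0]},{"dp":[-0.09,-0.02,-0.1],"delta_rot":[0,0,0]},{"dp":[-0.105,-0.05,-0.11],"delta_rot":[0,0,0]},{"dp":[-0.105,-0.09,-0.11],"delta_rot":[0,0,0]},{"dp":[-0.105,-0.13,-0.11],"delta_rot":[0,0,0]},{"dp":[-0.105,-0.157,-0.11],"delta_rot":[0,0,0]},{"dp":[-0.105,-0.157,-0.11],"delta_rot":[0,0,0]}]' | grep tcp
python3 -c "
from h import *
st(); go(*W(-.158,-.010),.1)
f=vision.grab_frame('top'); crop(f,205,135,335,275,4,'p9.png')
h=cv2.inRange(f['img'],(0,0,0),(45,45,45))"
```

```text
tcp_pos: [0.442, 0.0091, 0.1883]
46.48 [0.442  0.0091 0.1883] track [-0.1614 -0.0069] F [ 0.2 -0.1  0.2] w 0.0001 gf 0.0
dp [-0.0028  0.0039  0.0883] rot [-0.006  0.003 -0.   ]
```

View pics/p9.png

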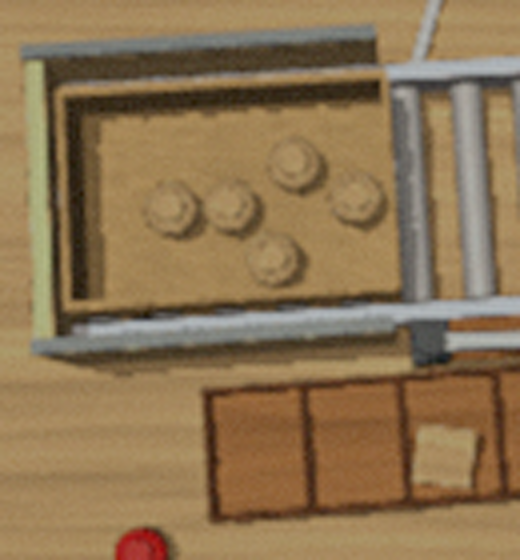

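```bash
python3 -m handwheel '[{"dp":[-0.003,0.003,0.03],"delta_rot":[0,0,0]},{"dp":[-0.003,0.003,0.06],"delta_rot":[0,0,0]},{"dp":[-0.003,0.003,0.08],"delta_rot":[0,0,0]},{"dp":[-0.003,0.003,0.088],"delta_rot":[0,0,0]},{"dp":[-0.003,0.003,0.088],"delta_rot":[0,0,0]}]' | grep -E "tcp|contact"
python3 -m handwheel '[{"dp":[0,0.008,0],"delta_rot":[0,0,0]},{"dp":[0,0.016,0],"delta_rot":[0,0,0]},{"dp":[0.001,0.026,0],"delta_rot":[0,0,0]},{"dp":[0.002,0.036,0],"delta_rot":[0,0,0]},{"dp":[0.005,0.046,0],"delta_rot":[0,0,0]},{"dp":[0.008,0.055,0],"delta_rot":[0,0,0]},{"dp":[0.013,0.064,0],"delta_rot":[0,0,0]},{"dp":[0.018,0.071,0],"delta_rot":[0,0,0]},{"dp":[0.024,0.078,0],"delta_rot":[0,0,0]},{"dp":[0.027,0.082,0],"delta_rot":[0,0,0]},{"dp":[0.027,0.082,0],"delta_rot":[0,0,0]}]' | grep -E "tcp|contact"
python3 -c "
from h import *
st()"
```

```text
tcp_pos: [0.447, 0.0071, 0.1001]
contact_force: [0.4, -0.5, 0.6]
tcp_pos: [0.527, 0.0396, 0.0999]
contact_force: [-0.4, -0.1, 0.3]
48.52 [0.527  0.0396 0.0999] track [-0.0746  0.0183] F [-0.4 -0.1  0.3] w 0.0003 gf 0.0
```

```bash
python3 -m handwheel '[{"dp":[0,-0.006,0],"delta_rot":[0,0,0]},{"dp":[-0.028,-0.006,0],"delta_rot":[0,0,0]},{"dp":[-0.03,0.01,0],"delta_rot":[0,0,0]},{"dp":[-0.03,0.027,0],"delta_rot":[0,0,0]},{"dp":[-0.021,0.029,0],"delta_rot":[0,0,0]},{"dp":[-0.012,0.033,0],"delta_rot":[0,0,0]},{"dp":[-0.004,0.037,0],"delta_rot":[0,0,0]},{"dp":[0.004,0.042,0],"delta_rot":[0,0,0]},{"dp":[0.012,0.046,0],"delta_rot":[0,0,0]},{"dp":[0.02,0.048,0],"delta_rot":[0,0,0]},{"dp":[0.028,0.05,0],"delta_rot":[0,0,0]},{"dp":[0.028,0.05,0],"delta_rot":[0,0,0]}]' | grep -E "tcp|contact"
python3 -m handwheel '[{"dp":[0.004,0.001,0],"delta_rot":[0,0,0]},{"dp":[0.008,0.001,0],"delta_rot":[0,0,0]},{"dp":[0.012,0.002,0],"delta_rot":[0,0,0]},{"dp":[0.015,0.002,0],"delta_rot":[0,0,0]},{"dp":[0.016,0.002,0],"delta_rot":[0,0,0]},{"dp":[0.016,0.002,0],"delta_rot":[0,0,0]}]' | grep -E "tcp|contact"
python3 -c "
from h import *
st()"
```

```text
tcp_pos: [0.5744, 0.0716, 0.0995]
contact_force: [-0.4, 0.1, 1.0]
tcp_pos: [0.5757, 0.0864, 0.0995]
contact_force: [0.2, -0.0, -1.1]
50.77 [0.5757 0.0864 0.0995] track [-0.0231  0.062 ] F [ 0.2 -0.  -1.1] w -0.0004 gf 0.0
```

Creep against the gate's shut stop.

```bash
for i in 1 2 3; do python3 -m handwheel '[{"dp":[0.0005,0,0],"delta_rot":[0,0,0]},{"dp":[0.001,0,0],"delta_rot":[0,0,0]},{"dp":[0.0015,0,0],"delta_rot":[0,0,0]},{"dp":[0.002,0,0],"delta_rot":[0,0,0]},{"dp":[0.002,0,0],"delta_rot":[0,0,0]}]' | grep -E "tcp|contact"; done
python3 -c "
from h import *
st()"
```

```text
tcp_pos: [0.5758, 0.0882, 0.0995]
contact_force: [1.3, -0.9, 0.4]
tcp_pos: [0.5755, 0.0903, 0.0995]
contact_force: [1.0, -0.7, 1.2]
tcp_pos: [0.5754, 0.0922, 0.0995]
contact_force: [1.6, -1.6, -0.2]
52.65 [0.5754 0.0922 0.0995] track [-0.023   0.0678] F [ 1.6 -1.6 -0.2] w -0.0002 gf 0.4
```

```bash
for i in 1 2 3; do python3 -m handwheel '[{"dp":[0.0005,0,0],"delta_rot":[0,0,0]},{"dp":[0.001,0,0],"delta_rot":[0,0,0]},{"dp":[0.0015,0,0],"delta_rot":[0,0,0]},{"dp":[0.0015,0,0],"delta_rot":[0,0,0]}]' | grep -E "tcp|contact"; done
python3 -c "
from h import *
st()"
```

```text
tcp_pos: [0.5754, 0.0934, 0.0994]
contact_force: [0.2, -2.0, -0.0]
tcp_pos: [0.5754, 0.0935, 0.0994]
contact_force: [1.0, -5.2, 1.1]
tcp_pos: [0.5754, 0.0936, 0.0995]
contact_force: [-0.1, -9.4, 3.1]
54.15 [0.5754 0.0936 0.0995] track [-0.023   0.0691] F [-0.1 -9.4  3.1] w 0.0 gf 4.5
```

```bash
python3 -m handwheel '[{"dp":[-0.01,0,0],"delta_rot":[0,0,0]},{"dp":[-0.03,0,0],"delta_rot":[0,0,0]},{"dp":[-0.05,0,-0.03],"delta_rot":[0,0,0]},{"dp":[-0.08,0,-0.08],"delta_rot":[0,0,0]},{"dp":[-0.12,0,-0.12],"delta_rot":[0,0,0]},{"dp":[-0.16,0,-0.13],"delta_rot":[0,0,0]},{"dp":[-0.2,0,-0.13],"delta_rot":[0,0,0]},{"dp":[-0.25,0,-0.13],"delta_rot":[0,0,0]},{"dp":[-0.3,0,-0.13],"delta_rot":[0,0,0]},{"dp":[-0.35,0,-0.13],"delta_rot":[0,0,0]},{"dp":[-0.38,0,-0.13],"delta_rot":[0,0,0]},{"dp":[-0.38,0,-0.13],"delta_rot":[0,0,0]}]' | grep -E "tcp|contact"
python3 -c "
from h import *
st()
f=vision.grab_frame('top');g=vision.grab_frame('side')
a=cv2.resize(f['img'][135:285,205:400],None,fx=2.4,fy=2.4); b=cv2.resize(g['img'][110:260,240:400],None,fx=2,fy=2.4)
cv2.imwrite('pics/fin.png',np.hstack([a,b])); print(a.shape,b.shape)"
```

```text
tcp_pos: [0.5979, -0.2867, 0.2295]
contact_force: [-0.5, 1.7, -0.3]
55.65 [ 0.5979 -0.2867  0.2295] track [-0.0241 -0.3118] F [-0.5  1.7 -0.3] w 0.0 gf 0.0
(360, 468, 3) (360, 320, 3)
```

View pics/fin.png

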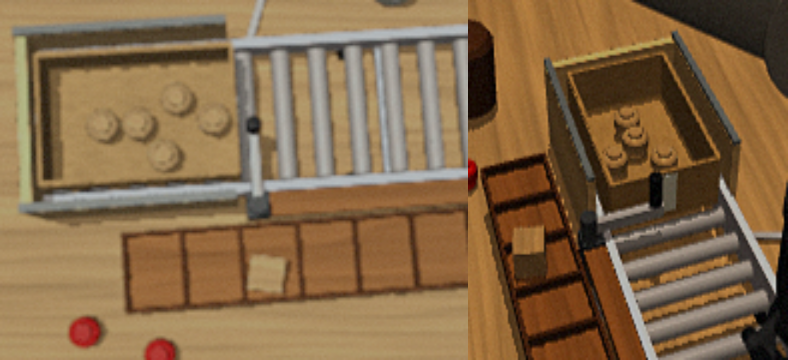

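Five feet are in the carton, with the carton home and the gate shut across the track. The knob is at (253,125) in the top half of the picture. The blanks are in place.

```bash
python3 -c "
from bench import r
print(r.hand_in())"
```

```text
the job is handed in; nothing more can be done
None
```

I handed the job in: all five round feet are in the carton, the carton is home against the back stop and the stop arm is shut behind it; the blanks, mallet, wax tin, gouge and red look-alikes were left alone. One foot shifted inside the carton along the way but is still standing.

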